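# Give a travel adapter one blow on the spring-hammer impact rig

## Robot

A 6-joint arm with a two-finger parallel gripper is mounted at the origin on a cart in front of the work surface, level with it; the furniture and walls round the work are solid. World frame = base frame: x ahead of the robot, y to its left, z up, the work surface at z = 0. Lengths are in m, angles in rad, forces in N, time in s.
With the tool pointing down it reaches from about 0.35 to 0.775 m from the base axis. Payload 7.3 kg.
Tool frame: the origin (TCP) lies at the very end of the fingers, on their centre line; the grasp point (between the pads) lies 19 mm behind it; z points along the fingers, y is the line along which they close (so a half turn about z gives the same grasp; the last joint's range is limited). The gripper opens to 92 mm and grips with 3 to 60 N. Pads are 19 mm wide; open, the fingers measure 130 mm over their backs; the gripper's body (75 mm by 190 mm) begins 47 mm behind the grasp point.
Start: joints at [0.991, 0.342, 1.524, -0, 1.275, -0.146], TCP at [0.221, 0.476, 0.227] pointing down, gripper open.
Joint ranges: [-2.53, 2.53], [-0.77, 2.02], [0.04, 2.7], [-1, 4.14], [0.28, 2.66], [-3.11, 3.11]. Speed limits (rad/s): [2.57, 2.57, 3.14, 3.14, 3.14, 3.14].

## Interface

Orientations are given as [roll, pitch, yaw] about the fixed x, y, z axes, in that order (R = Rz(yaw) Ry(pitch) Rx(roll)).
In Python, from cell import robot, read_camera, get_calibration gives the robot as it stands. The module is installed in compiled form; this text tells all that it offers.
- The arm moves only by the tool send_rows, never from a script. Its argument "plan" is a list of rows, each a list of 2 entries, a list of its own where there are three numbers: the shift along the tool's x, y, z as a fraction of full scale, then the turn, a rotation vector about the tool's x, y, z as a fraction of full scale. A call has exactly 10 rows; each row shifts and turns the commanded pose from where the row before left it, along the tool's axes as they then stand; what a row does not reach is not made up. Full scale, the value 1, is 0.025 m for a shift and 90 degrees for a turn. A row lasts 1/8 s, in which the tool goes at most 62.5 mm and 10.7 degrees, less where a joint would pass 70% of its speed; a pose out of reach is approached as far as the arm can. A call with a number of a shift or a turn outside -1 to 1 is refused whole. A call with a gripper value outside its range is refused whole. "gripper" is the opening, from -1 (shut) to 1 (fully open), so that 0 is half open, set as the call begins (left out, the last holds). The fingers move at their own pace and stop on an object; "force" is the grip in N (left out, the last holds). Time passes only in rows, so rows that do not move let the fingers close, or fill a call up. It gives the time, the measured TCP pose, the force, the opening and the grip force at its end, in the units of the state.
- robot.observe(): the state, without advancing time (a new reading comes with each control period).
- read_camera(name): name is "scene" or "top"; returns (picture, depth): 420x560x3 uint8, blue, green, red; 420x560 float32, m along the optical axis (not along the pixel's ray), 0 where there is no reading.
- get_calibration(name): a dict with "intrinsics" (3x3 intrinsics, pixels), "rvec" (rotation vector, rad) and "tvec" (3), from world to camera coordinates, as OpenCV has them. Camera axes: x right, y down, z forward; pixel columns grow to the right and rows downward; lengths in m; the calibration is good to about 2 mm. A picture is of the moment at which its call begins. get_calibration takes no time and is no camera call.
- robot.hand_in(): hands the job in; it is judged then, once.
The state is a dict: "time": time; "qpos": joint angles; "qvel": joint speeds; "joint_efforts": joint torques, N m; "tool_pos": TCP position; "tool_rot": TCP orientation; "contact_force": force on the tool from outside, world axes, zero at the start; "torque": the same for the moment, N m; "opening": finger opening in m; "grip_force": force on a finger pad.
Only numpy, scipy, OpenCV 4.12 (cv2) and the standard library are available. Lean on these libraries where they do the work, as an engineer would, in place of code of your own. Each camera call takes 0.05 s, during which the arm holds its last target. There are 200 camera calls.

## Task

Impact-test the white travel adapter on the spring-hammer rig. Draw the hammer back by its upright peg, feeling for the sear, until the sear catches and the hammer stays cocked by itself, without hauling it hard against the overtravel stop just behind; then stand the adapter upright in the nest, its narrow end flush against the anvil, and let go of it. With the hand clear of the hammer, press the trip plate's thumb pad so that the hammer flies and ends resting against the adapter in the nest; leave the power bricks and the mains plug where they lie.

Things in the scene. Friction and masses are not known exactly. Their poses are not given: they have to be found in the camera images.
- impact_rig: Spring-hammer impact rig, fixed: grey L-shaped base plate 215 x 310 x 10 mm with spring post, hammer arm, nest, anvil and trip plate. Origin on its underside; rig axes: x away from the robot, y left, z up at yaw 0. In rig mm: pivot at (70, 0), middle of nest x = -55, nest floor z = 16, anvil face y = 91.
- nest (a point): Point on the nest floor (z = 16 mm) where the middle of the adapter's underside stands when its narrow end is flush against the anvil; axes as the rig's, y towards the anvil. Two guide rails along y, 49.4 mm apart, 61 mm long, tops 17 mm above the floor and flared to 57 mm apart. The end towards -y is open; the hammer head stands in it until cocked.
- anvil (a point): Foot of the anvil's flat upright face on the nest floor, midway between the rails; 36.5 mm beyond the nest point along the rig's y. The anvil block is 78 mm wide (rig x) and its top is 80 mm above the worktop.
- pivot (a point): Top of the spring post (20 mm radius, 109 mm above the worktop) on the vertical pivot axis of the hammer arm.
- hammer (a joint): Arm angle q, rad. Seen from above it points from the pivot along rig (-cos q, -sin q): 0 is the sprung rest in the open end of the nest; q grows as it is drawn back, counter-clockwise. Spring pull at the peg 2.9 N + 3.6 N per rad. The sear, set differently each time, not reported, catches it between q = 1.02 and 1.55; let go earlier it flies back. On a seated adapter it rests at 0.05.
- peg (a point): Middle of the black upright peg (14 mm across, 42 mm tall, free from 68 to 110 mm above the worktop, this point at 89) on the hammer head (steel, 28 mm across, 46 long, top at 66 mm), 125 mm from the pivot. By it the hammer is drawn. Riding up the sear's ramp, the last 20 mm before the catch take 2 to 6 N more at the peg; as the sear snaps in it turns to a few N less.
- trip_plate: Sprung steel plate with the sear block, hinged at its inner edge 45 mm from the pivot (origin there, 32.5 mm high; x outward along the hammer's direction at q = 1.25, y the way the hammer is drawn). On the block, 2.5 mm of peg travel behind the catch, stands the rigid overtravel stop: pulling on there raises the force steeply; over 30 N of hammer on block harms it.
- thumb_pad (a point): Middle of the ribbed thumb pad at the plate's outer end, on its upper face, 35 mm above the worktop, 205 mm from the pivot; pad 60 mm wide, 40 mm long. Pressed straight down 12 to 14 mm with some 4 to 9 N it drops the sear and frees the hammer (it bottoms at 17 mm); it springs up again when let go.
- travel_adapter: The specimen: white box-shaped travel adapter, 45 (its x) x 73 (its y) x 67 mm tall, about 0.14 kg, standing upright; origin at the centre of its underside. Gripped across the 45 mm. In the nest its y axis lies along the rig's y, either way round.
- power_brick_a: Bystander: black plug-in power brick, 36 x 86 x 30 mm, lying on the worktop; origin at the centre of its underside.
- power_brick_b: Bystander: smaller dark power brick, 30 x 78 x 32 mm, lying on the worktop; origin at the centre of its underside.
- mains_plug: Bystander: black mains plug, 28 x 59 x 18 mm, lying on the worktop; origin at the centre of its underside.

How it is judged:
By the outcome, as a careful person would: the job done as asked, in the order asked, and still so for the second after the job is handed in, with the robot touching nothing.
It also fails if it takes over 72 s, if anything falls off the work surface, if the arm or the gripper's body presses on something with over 40 N, if the wrist force passes 120 N, or if a joint passes its speed limit or range.

## Working session

There is one attempt and no reset: what is moved stays moved. The work goes in short steps, Python scripts to look and compute and a tool call to move; the robot and the scene stay as the last step left them, time stands still between calls to the robot, and variables do not carry over. Pictures are saved under pics/ and viewed, at most 10 in all, crops included, and the job is handed in when it is done.

Besides the shell and the picture viewer there is one more tool, called after ">>>" by a JSON object that holds its "name" and its "arguments", one argument or row to a line. send_rows: Moves the arm, as the interface text tells. Shift numbers are shares of 0.025 m and turn numbers shares of 90 degrees, none past 1 either way. Its arguments: {"type":"object","properties":{"plan":{"type":"array"},"gripper":{"type":"number"},"force":{"type":"number"}},"required":["plan"]}

```bash
mkdir -p pics
cat > h.py <<'E'
import numpy as np,cv2
from cell import robot,read_camera,get_calibration
def cal(n):
    c=get_calibration(n);K=np.array(c["intrinsics"]);R=cv2.Rodrigues(np.array(c["rvec"],float))[0];t=np.array(c["tvec"],float).ravel();return K,R,t
def cloud(n,d):
    K,R,t=cal(n);v,u=np.mgrid[:d.shape[0],:d.shape[1]]
    p=np.stack([(u-K[0,2])/K[0,0]*d,(v-K[1,2])/K[1,1]*d,d],-1)
    return (p-t)@R
def ray(n,u,v,z):
    K,R,t=cal(n);d=R.T@np.linalg.inv(K)@[u,v,1];c=-R.T@t
    return c+d*(z-c[2])/d[2]
E
python3 - <<'E'
from h import *
for n in("top","scene"):
    p,d=read_camera(n);cv2.imwrite(f"pics/{n}0.png",p);np.savez(f"{n}0.npz",p=p,d=d)
    K,R,t=cal(n);print(n,(-R.T@t).round(3),R[2].round(2),K[0,0])
print(robot.observe())
E
```

```text
top [ 0.29  -0.017  1.166] [ 0.21  0.03 -0.98] 459.5303289790363
scene [ 0.044 -0.603  1.056] [ 0.37  0.49 -0.79] 441.41907406794667
{'time': 0.1, 'qpos': array([ 9.91019829e-01,  3.42648380e-01,  1.52494451e+00,  1.40393168e-05,
        1.27540952e+00, -1.45997290e-01]), 'qvel': array([ 0.00224152, -0.00154187, -0.00278245,  0.00156894, -0.00028554,
        0.00092088]), 'joint_efforts': array([ 1.99236092e-03, -4.32007492e+01, -2.44693065e+01,  7.19501940e-02,
        5.26005775e-02, -1.12368791e-04]), 'tool_pos': array([0.22042511, 0.47606981, 0.22610886]), 'tool_rot': array([-3.14019985e+00, -2.18373149e-04,  2.70780920e+00]), 'contact_force': array([ 0.27051699, -1.06335717, -0.86731445]), 'torque': array([ 1.60741293e-02, -5.81179277e-02,  1.79095750e-05]), 'grip_force': 0.0, 'opening': 0.09212492169573235}
```

View pics/top0.png

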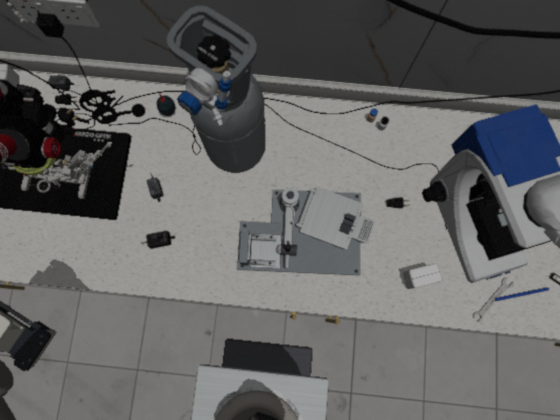

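View pics/scene0.png

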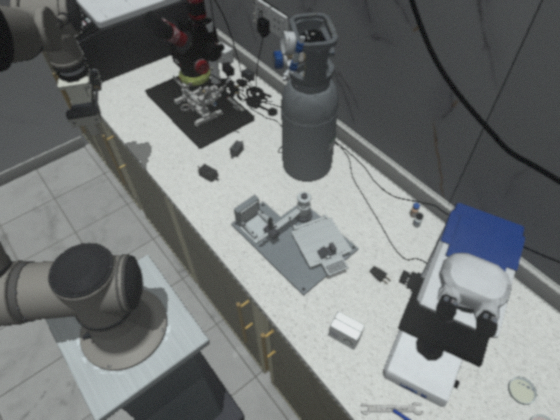

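The top view shows the post at about (290,197), the peg at (290,250), the nest at (264,250), the thumb pad at (365,230) and the adapter at (424,275). The bricks are at (155,187) and (159,239), and the plug at (397,202). Next I'll measure these from depth.

Run:
```python
from h import *
z=np.load("top0.npz");p,d=z["p"],z["d"]
cv2.imwrite("pics/c1.png",cv2.resize(p[175:300,225:450],None,fx=3.5,fy=3.5,interpolation=cv2.INTER_CUBIC))
for n in("top","scene"):
    z=np.load(n+"0.npz");p,d=z["p"],z["d"];P=cloud(n,d);X,Y,Z=P[...,0],P[...,1],P[...,2]
    print(n)
    def blob(name,m):
        k,l,s,c=cv2.connectedComponentsWithStats(m.astype(np.uint8))
        for i in range(1,k):
            if s[i,4]<8:continue
            q=P[l==i];r=cv2.minAreaRect(q[:,:2].astype(np.float32)*1000)
            print(name,s[i,4],c[i].round(1),q.mean(0).round(4),"rect",np.round(r[0]),np.round(r[1]),round(r[2],1),"z",np.percentile(q[:,2],[5,95]).round(3))
    reg=(X>.2)&(X<.62)&(Y>-.5)&(Y<.36)
    reg&=(Y<.15)|(Y>-1)
    blob("z>.1",reg&(Z>.099)&(Z<.116)&(X<.56))
    blob("anv",reg&(Z>.073)&(Z<.086)&(X<.5)&(Y>-.1))
    blob("adap",reg&(Z>.06)&(Z<.072)&(Y<-.25))
    blob("plate",reg&(Z>.026)&(Z<.042)&(Y<.05)&(Y>-.25)&(X>.3))
    blob("table",reg&(Z>.006)&(Z<.0135)&(Y<.2)&(Y>-.25)&(X>.3))
```

```text
top
z>.1 33 [289.8 200.3] [ 0.5563 -0.0223  0.1013] rect [556. -22.] [ 7. 26.] 4.9 z [0.1   0.104]
z>.1 30 [288.2 246.1] [ 0.4453 -0.0291  0.1093] rect [446. -29.] [12. 12.] 69.3 z [0.106 0.112]
anv 319 [244.7 246.1] [0.4392 0.0737 0.0794] rect [440.  73.] [78. 24.] 2.9 z [0.075 0.083]
adap 35 [428.5 197.9] [ 0.6058 -0.361   0.067 ] rect [ 604. -362.] [40. 15.] 63.2 z [0.062 0.071]
adap 8 [440.9 200. ] [ 0.6039 -0.3918  0.0658] rect [ 604. -390.] [9. 4.] 87.8 z [0.061 0.07 ]
adap 222 [461.3 223.8] [ 0.5492 -0.4426  0.0658] rect [ 559. -429.] [104.  40.] 51.6 z [0.06  0.071]
adap 554 [425.3 274.8] [ 0.4166 -0.3601  0.0659] rect [ 417. -361.] [44. 73.] 20.2 z [0.062 0.069]
plate 2827 [333.4 217.9] [ 0.539  -0.1356  0.0353] rect [ 537. -145.] [180. 127.] 74.8 z [0.032 0.039]
plate 95 [266.7 237. ] [0.4739 0.0257 0.0323] rect [474.  26.] [12. 47.] 2.0 z [0.028 0.036]
plate 94 [264.2 262. ] [0.411  0.0251 0.033 ] rect [412.  25.] [12. 49.] 2.7 z [0.028 0.037]
table 842 [269.2 220.2] [0.5217 0.0248 0.0101] rect [536.  43.] [145. 116.] 2.8 z [0.007 0.013]
table 2658 [315.9 252.1] [ 0.4521 -
[... 1014 characters left out ...]
 [0.027 0.041]
plate 2014 [321.8 243.4] [ 0.5351 -0.1414  0.0353] rect [ 535. -147.] [184. 127.] 74.6 z [0.032 0.039]
plate 68 [249.6 230. ] [0.4082 0.0217 0.0321] rect [408.  22.] [52. 12.] 89.4 z [0.027 0.036]
plate 8 [327.9 250.6] [ 0.5291 -0.1726  0.0411] rect [ 529. -173.] [17.  5.] 76.2 z [0.04  0.042]
table 221 [274.1 212.1] [0.5109 0.0415 0.01  ] rect [533.  52.] [93. 89.] 1.2 z [0.007 0.013]
table 54 [314.6 215.2] [ 0.5965 -0.0435  0.01  ] rect [594. -37.] [34. 37.] 72.2 z [0.007 0.013]
table 2174 [288.2 257.5] [ 0.4445 -0.1054  0.01  ] rect [473. -59.] [157. 311.] 3.5 z [0.007 0.013]
table 122 [349.6 248.8] [ 0.5951 -0.193   0.0099] rect [ 601. -189.] [84. 43.] 48.6 z [0.007 0.013]
```

View pics/c1.png

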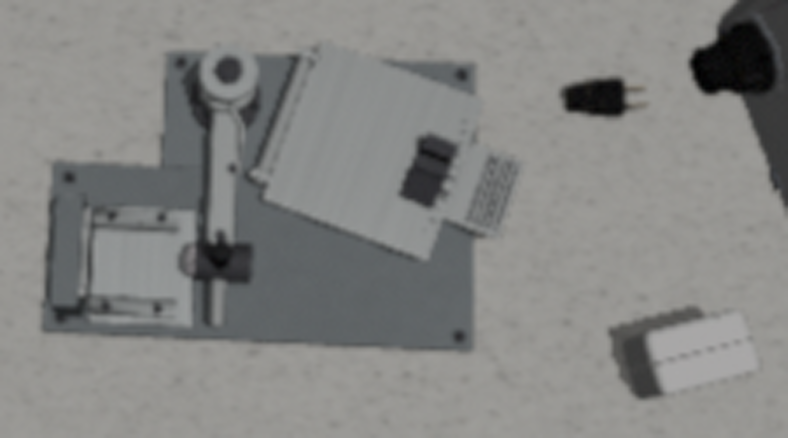

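```bash
cat >> h.py <<'E'
PSI=.052;O=np.array([.499,-.028])
Rp=np.array([[np.cos(PSI),-np.sin(PSI)],[np.sin(PSI),np.cos(PSI)]])
def rig(x,y): return O+Rp@[x,y]
PIV=rig(.070,0)
def peg(q,r=.125): return PIV+Rp@[-r*np.cos(q),-r*np.sin(q)]
def plan(way,start=None):
    """way: list of (x,y,z,yaw,nrows); tool kept pointing down; prints rows"""
    s=robot.observe() if start is None else None
    p=np.array(s["tool_pos"] if s else start[:3]);w=(s["tool_rot"][2] if s else start[3]);out=[]
    for x,y,z,yaw,n in way:
        p0,w0=p.copy(),w
        for i in range(1,n+1):
            g=p0+(np.array([x,y,z])-p0)*i/n;gw=w0+(yaw-w0)*i/n
            c,sn=np.cos(w),np.sin(w);A=np.array([[c,sn,0],[sn,-c,0],[0,0,-1]]).T
            sh=np.round(A.T@(g-p)/.025,2);tu=round(-(gw-w)/(np.pi/2),3)
            if abs(sh).max()>1:print("BIG",sh)
            out.append([sh.tolist(),[0,0,tu]]);p=p+A@sh*.025;w=w-tu*np.pi/2
    for i in range(0,len(out),10):print(str(out[i:i+10]).replace(" ",""))
    print("end",p.round(4),round(w,3))
E
python3 - <<'E'
from h import *
print("piv",PIV,"peg",peg(0))
x,y=peg(0)
plan([(x-.03,y+.03,.17,.052,20),(x,y,.16,.052,3),(x,y,.074,.052,7)])
E
```

```text
piv [ 0.56890538 -0.02436164] peg [ 0.44407434 -0.03085871]
BIG [-1.03 -0.09  0.11]
BIG [-1.03  0.05  0.12]
BIG [-1.01  0.18  0.11]
BIG [-0.2   1.01  0.11]
BIG [-0.07  1.03  0.11]
BIG [0.07 1.03 0.11]
BIG [0.21 1.01 0.11]
[[[-0.75,-0.7,0.11],[0,0,np.float64(0.085)]],[[-0.84,-0.6,0.11],[0,0,np.float64(0.084)]],[[-0.91,-0.48,0.12],[0,0,np.float64(0.085)]],[[-0.97,-0.35,0.11],[0,0,np.float64(0.084)]],[[-1.0,-0.23,0.11],[0,0,np.float64(0.085)]],[[-1.03,-0.09,0.11],[0,0,np.float64(0.084)]],[[-1.03,0.05,0.12],[0,0,np.float64(0.085)]],[[-1.01,0.18,0.11],[0,0,np.float64(0.084)]],[[-0.98,0.32,0.11],[0,0,np.float64(0.085)]],[[-0.93,0.44,0.11],[0,0,np.float64(0.084)]]]
[[[-0.86,0.56,0.11],[0,0,np.float64(0.085)]],[[-0.79,0.67,0.12],[0,0,np.float64(0.084)]],[[-0.68,0.77,0.11],[0,0,np.float64(0.085)]],[[-0.58,0.85,0.11],[0,0,np.float64(0.085)]],[[-0.46,0.92,0.11],[0,0,np.float64(0.084)]],[[-0.33,0.97,0.12],[0,0,np.float64(0.085)]],[[-0.2,1.01,0.11],[0,0,np.float64(0.084)]],[[-0.07,1.03,0.11],[0,0,np.float64(0.085)]],[[0.07,1.03,0.11],[0,0,np.float64(0.084)]],[[0.21,1.01,0.11],[0,0,np.float64(0.085)]]]
[[[0.38,0.42,0.13],[0,0,np.float64(-0.0)]],[[0.37,0.42,0.14],[0,0,np.float64(-0.0)]],[[0.38,0.42,0.13],[0,0,np.float64(-0.0)]],[[0.0,-0.0,0.49],[0,0,np.float64(-0.0)]],[[0.0,-0.0,0.49],[0,0,np.float64(-0.0)]],[[0.0,-0.0,0.5],[0,0,np.float64(-0.0)]],[[0.0,-0.0,0.49],[0,0,np.float64(-0.0)]],[[0.0,-0.0,0.49],[0,0,np.float64(-0.0)]],[[0.0,-0.0,0.49],[0,0,np.float64(-0.0)]],[[0.0,-0.0,0.49],[0,0,np.float64(-0.0)]]]
end [ 0.444  -0.0309  0.0741] 0.052
```

>>> {"name": "send_rows", "arguments": {
  "plan": [
    [[-0.75, -0.7, 0.11], [0, 0, 0.085]],
    [[-0.84, -0.6, 0.11], [0, 0, 0.085]],
    [[-0.91, -0.48, 0.11], [0, 0, 0.085]],
    [[-0.97, -0.35, 0.11], [0, 0, 0.085]],
    [[-1, -0.23, 0.11], [0, 0, 0.085]],
    [[-1, -0.09, 0.11], [0, 0, 0.085]],
    [[-1, 0.05, 0.11], [0, 0, 0.085]],
    [[-1, 0.18, 0.11], [0, 0, 0.085]],
    [[-0.98, 0.32, 0.11], [0, 0, 0.085]],
    [[-0.93, 0.44, 0.11], [0, 0, 0.085]]
  ],
  "gripper": -0.1,
  "force": 40
}}

```text
time: 1.35
tool_pos: [0.3162, 0.2384, 0.1989]
tool_rot: [-3.141, 0.0, 1.368]
contact_force: [0.2, 0.0, 0.1]
opening: 0.0411
grip_force: 0.0
```

>>> {"name": "send_rows", "arguments": {
  "plan": [
    [[-0.86, 0.56, 0.11], [0, 0, 0.085]],
    [[-0.79, 0.67, 0.11], [0, 0, 0.085]],
    [[-0.68, 0.77, 0.11], [0, 0, 0.085]],
    [[-0.58, 0.85, 0.11], [0, 0, 0.085]],
    [[-0.46, 0.92, 0.11], [0, 0, 0.085]],
    [[-0.33, 0.97, 0.11], [0, 0, 0.085]],
    [[-0.2, 1, 0.11], [0, 0, 0.085]],
    [[-0.07, 1, 0.11], [0, 0, 0.085]],
    [[0.07, 1, 0.11], [0, 0, 0.085]],
    [[0.2, 1, 0.11], [0, 0, 0.085]]
  ]
}}

```text
time: 2.6
tool_pos: [0.4096, 0.0008, 0.1714]
tool_rot: [-3.141, 0.0, 0.033]
contact_force: [0.1, -0.8, 0.5]
opening: 0.041
grip_force: 0.0
```

```bash
sed -i 's|tu=round(-(gw-w)/(np.pi/2),3)|tu=float(np.round(-(gw-w)/(np.pi/2),3))+0.0;sh=sh+0.0|' h.py
python3 - <<'E'
from h import *
x,y=peg(0)
s=robot.observe();print(s["tool_pos"],s["tool_rot"],s["opening"])
plan([(x,y,.16,.052,4),(x,y,.074,.052,6)])
E
```

```text
[0.4095645 0.0008114 0.1714172] [-3.14136769e+00  4.78947761e-04  3.30516904e-02] 0.04098027665375879
[[[0.33,0.33,0.11],[0,0,-0.003]],[[0.34,0.33,0.12],[0,0,-0.003]],[[0.33,0.33,0.11],[0,0,-0.003]],[[0.33,0.33,0.12],[0,0,-0.003]],[[0.0,0.0,0.57],[0,0,0.0]],[[0.0,0.0,0.58],[0,0,0.0]],[[0.0,0.0,0.57],[0,0,0.0]],[[0.0,0.0,0.57],[0,0,0.0]],[[0.0,0.0,0.57],[0,0,0.0]],[[0.0,0.0,0.58],[0,0,0.0]]]
end [ 0.4441 -0.0308  0.0739] 0.052
```

>>> {"name": "send_rows", "arguments": {
  "plan": [
    [[0.33, 0.33, 0.11], [0, 0, -0.003]],
    [[0.33, 0.33, 0.12], [0, 0, -0.003]],
    [[0.33, 0.33, 0.11], [0, 0, -0.003]],
    [[0.33, 0.33, 0.12], [0, 0, -0.003]],
    [[0, 0, 0.57], [0, 0, 0]],
    [[0, 0, 0.57], [0, 0, 0]],
    [[0, 0, 0.57], [0, 0, 0]],
    [[0, 0, 0.57], [0, 0, 0]],
    [[0, 0, 0.57], [0, 0, 0]],
    [[0, 0, 0.57], [0, 0, 0]]
  ]
}}

```text
time: 3.85
tool_pos: [0.4444, -0.0299, 0.0741]
tool_rot: [-3.142, -0.0, 0.057]
contact_force: [0.0, -0.0, -0.1]
opening: 0.0413
grip_force: 0.0
```

Run:
```python
from h import *
p,d=read_camera("scene");cv2.imwrite("pics/s1.png",cv2.resize(p[120:300,180:420],None,fx=3,fy=3,interpolation=cv2.INTER_CUBIC))
s=robot.observe();print(s["tool_pos"],s["tool_rot"],s["contact_force"])
```

```text
[ 0.44329192 -0.02972519  0.07265679] [-3.14070166e+00  2.52937978e-03  5.71540126e-02] [-2.12370901 -0.38006538 -1.84785747]
```

View pics/s1.png

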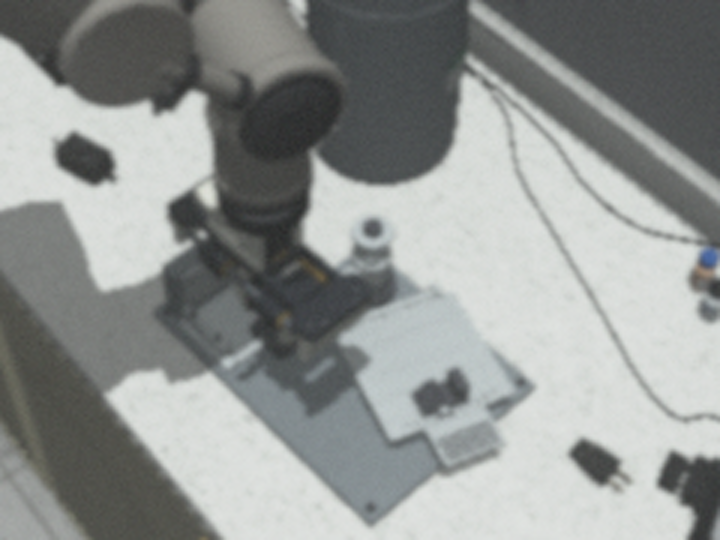

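The open fingers straddle the peg and clear the post and the anvil. I'll close to a loose capture and draw along the arc.

Run:
```python
from h import *
s=[.4440,-.0302,.0738,.056]
w=[(*peg(q),.073,PSI+q,1) for q in np.linspace(0,.85,16)[1:]]
plan([(*s,5)]+w,s)
```

```text
[[[0.0,0.0,0.0],[0,0,0.0]],[[0.0,0.0,0.0],[0,0,0.0]],[[0.0,0.0,0.0],[0,0,0.0]],[[0.0,0.0,0.0],[0,0,0.0]],[[0.0,0.0,0.0],[0,0,0.0]],[[0.01,0.31,0.03],[0,0,-0.034]],[[0.01,0.28,0.0],[0,0,-0.036]],[[0.0,0.29,0.0],[0,0,-0.036]],[[0.01,0.28,0.0],[0,0,-0.036]],[[0.01,0.28,0.0],[0,0,-0.036]]]
[[[0.01,0.29,0.0],[0,0,-0.036]],[[0.01,0.28,0.0],[0,0,-0.036]],[[0.0,0.28,0.0],[0,0,-0.036]],[[0.01,0.29,0.0],[0,0,-0.036]],[[0.01,0.28,0.0],[0,0,-0.036]],[[0.01,0.28,0.0],[0,0,-0.036]],[[0.01,0.28,0.0],[0,0,-0.036]],[[0.0,0.29,0.0],[0,0,-0.036]],[[0.01,0.28,0.0],[0,0,-0.037]],[[0.01,0.28,0.0],[0,0,-0.036]]]
end [ 0.4913 -0.1224  0.073 ] 0.903
```

>>> {"name": "send_rows", "arguments": {
  "plan": [
    [[0, 0, 0], [0, 0, 0]],
    [[0, 0, 0], [0, 0, 0]],
    [[0, 0, 0], [0, 0, 0]],
    [[0, 0, 0], [0, 0, 0]],
    [[0, 0, 0], [0, 0, 0]],
    [[0.01, 0.31, 0.03], [0, 0, -0.036]],
    [[0.008, 0.283, 0], [0, 0, -0.036]],
    [[0.008, 0.283, 0], [0, 0, -0.036]],
    [[0.008, 0.283, 0], [0, 0, -0.036]],
    [[0.008, 0.283, 0], [0, 0, -0.036]]
  ],
  "gripper": -0.57
}}

```text
time: 5.15
tool_pos: [0.4509, -0.0647, 0.0741]
tool_rot: [-3.14, -0.0, 0.341]
contact_force: [-0.4, 5.1, 1.3]
opening: 0.0197
grip_force: 1.9
```

>>> {"name": "send_rows", "arguments": {
  "plan": [
    [[0.008, 0.283, 0], [0, 0, -0.036]],
    [[0.008, 0.283, 0], [0, 0, -0.036]],
    [[0.008, 0.283, 0], [0, 0, -0.036]],
    [[0.008, 0.283, 0], [0, 0, -0.036]],
    [[0.008, 0.283, 0], [0, 0, -0.036]],
    [[0.008, 0.283, 0], [0, 0, -0.036]],
    [[0.008, 0.283, 0], [0, 0, -0.036]],
    [[0.008, 0.283, 0], [0, 0, -0.036]],
    [[0.008, 0.283, 0], [0, 0, -0.036]],
    [[0.008, 0.283, 0], [0, 0, -0.036]]
  ]
}}

```text
time: 6.4
tool_pos: [0.4906, -0.1209, 0.0739]
tool_rot: [-3.138, -0.0, 0.906]
contact_force: [-3.6, 5.7, 4.4]
opening: 0.0198
grip_force: 2.9
```

```bash
cat >> h.py <<'E'
def st():
    s=robot.observe();p=s["tool_pos"];w=s["tool_rot"][2];v=Rp.T@(p[:2]-PIV)
    F=s["contact_force"];print("t",s["time"],"p",p.round(4),"w",round(w,3),"r",np.hypot(*v).round(4),"q",np.arctan2(-v[1],-v[0]).round(3),"Fy",(F[0]*np.sin(w)-F[1]*np.cos(w)).round(2),"Fx",(F[0]*np.cos(w)+F[1]*np.sin(w)).round(2),"Fz",F[2].round(2))
E
python3 -c "
from h import *
st();st()"
```

```text
t 6.4 p [ 0.4906 -0.1209  0.0739] w 0.906 r 0.1243 q 0.837 Fy -6.33 Fx 2.31 Fz 4.42
t 6.4 p [ 0.4906 -0.1209  0.0739] w 0.906 r 0.1243 q 0.837 Fy -6.33 Fx 2.31 Fz 4.42
```

>>> {"name": "send_rows", "arguments": {
  "plan": [
    [[0.001, 0.04, 0], [0, 0, -0.005]],
    [[0.001, 0.04, 0], [0, 0, -0.005]],
    [[0.001, 0.04, 0], [0, 0, -0.005]],
    [[0.001, 0.04, 0], [0, 0, -0.005]],
    [[0.001, 0.04, 0], [0, 0, -0.005]],
    [[0.001, 0.04, 0], [0, 0, -0.005]],
    [[0, 0, 0], [0, 0, 0]],
    [[0, 0, 0], [0, 0, 0]],
    [[0, 0, 0], [0, 0, 0]],
    [[0, 0, 0], [0, 0, 0]]
  ]
}}

```text
time: 7.65
tool_pos: [0.4952, -0.1244, 0.0738]
tool_rot: [-3.138, 0.0, 0.951]
contact_force: [-4.6, 4.9, 3.7]
opening: 0.0202
grip_force: 2.9
```

>>> {"name": "send_rows", "arguments": {
  "plan": [
    [[0.001, 0.04, 0], [0, 0, -0.005]],
    [[0.001, 0.04, 0], [0, 0, -0.005]],
    [[0.001, 0.04, 0], [0, 0, -0.005]],
    [[0.001, 0.04, 0], [0, 0, -0.005]],
    [[0.001, 0.04, 0], [0, 0, -0.005]],
    [[0.001, 0.04, 0], [0, 0, -0.005]],
    [[0, 0, 0], [0, 0, 0]],
    [[0, 0, 0], [0, 0, 0]],
    [[0, 0, 0], [0, 0, 0]],
    [[0, 0, 0], [0, 0, 0]]
  ]
}}

```text
time: 8.9
tool_pos: [0.5, -0.1278, 0.0738]
tool_rot: [-3.138, 0.0, 0.998]
contact_force: [-5.2, 3.8, 5.1]
opening: 0.02
grip_force: 3.0
```

```bash
python3 -c "
from h import *
st()"
```

```text
t 8.9 p [ 0.5    -0.1278  0.0738] w 0.998 r 0.1243 q 0.931 Fy -6.39 Fx 0.35 Fz 5.12
```

>>> {"name": "send_rows", "arguments": {
  "plan": [
    [[0.001, 0.04, 0], [0, 0, -0.005]],
    [[0.001, 0.04, 0], [0, 0, -0.005]],
    [[0.001, 0.04, 0], [0, 0, -0.005]],
    [[0.001, 0.04, 0], [0, 0, -0.005]],
    [[0.001, 0.04, 0], [0, 0, -0.005]],
    [[0.001, 0.04, 0], [0, 0, -0.005]],
    [[0, 0, 0], [0, 0, 0]],
    [[0, 0, 0], [0, 0, 0]],
    [[0, 0, 0], [0, 0, 0]],
    [[0, 0, 0], [0, 0, 0]]
  ]
}}

```text
time: 10.15
tool_pos: [0.5051, -0.131, 0.0738]
tool_rot: [-3.138, 0.001, 1.045]
contact_force: [-5.5, 2.3, 4.5]
opening: 0.0198
grip_force: 3.1
```

```bash
python3 -c "
from h import *
st()"
```

```text
t 10.15 p [ 0.5051 -0.131   0.0738] w 1.045 r 0.1243 q 0.979 Fy -5.88 Fx -0.75 Fz 4.49
```

>>> {"name": "send_rows", "arguments": {
  "plan": [
    [[0.001, 0.04, 0], [0, 0, -0.005]],
    [[0.001, 0.04, 0], [0, 0, -0.005]],
    [[0.001, 0.04, 0], [0, 0, -0.005]],
    [[0.001, 0.04, 0], [0, 0, -0.005]],
    [[0.001, 0.04, 0], [0, 0, -0.005]],
    [[0.001, 0.04, 0], [0, 0, -0.005]],
    [[0, 0, 0], [0, 0, 0]],
    [[0, 0, 0], [0, 0, 0]],
    [[0, 0, 0], [0, 0, 0]],
    [[0, 0, 0], [0, 0, 0]]
  ]
}}

```text
time: 11.4
tool_pos: [0.5103, -0.1339, 0.0738]
tool_rot: [-3.138, 0.001, 1.093]
contact_force: [-6.5, 1.4, 4.6]
opening: 0.0198
grip_force: 3.2
```

>>> {"name": "send_rows", "arguments": {
  "plan": [
    [[0.001, 0.04, 0], [0, 0, -0.005]],
    [[0.001, 0.04, 0], [0, 0, -0.005]],
    [[0.001, 0.04, 0], [0, 0, -0.005]],
    [[0.001, 0.04, 0], [0, 0, -0.005]],
    [[0.001, 0.04, 0], [0, 0, -0.005]],
    [[0.001, 0.04, 0], [0, 0, -0.005]],
    [[0, 0, 0], [0, 0, 0]],
    [[0, 0, 0], [0, 0, 0]],
    [[0, 0, 0], [0, 0, 0]],
    [[0, 0, 0], [0, 0, 0]]
  ]
}}

```text
time: 12.65
tool_pos: [0.5156, -0.1365, 0.0738]
tool_rot: [-3.137, 0.001, 1.14]
contact_force: [-6.4, 1.3, 5.0]
opening: 0.0199
grip_force: 3.3
```

>>> {"name": "send_rows", "arguments": {
  "plan": [
    [[0.001, 0.04, 0], [0, 0, -0.005]],
    [[0.001, 0.04, 0], [0, 0, -0.005]],
    [[0.001, 0.04, 0], [0, 0, -0.005]],
    [[0.001, 0.04, 0], [0, 0, -0.005]],
    [[0.001, 0.04, 0], [0, 0, -0.005]],
    [[0.001, 0.04, 0], [0, 0, -0.005]],
    [[0, 0, 0], [0, 0, 0]],
    [[0, 0, 0], [0, 0, 0]],
    [[0, 0, 0], [0, 0, 0]],
    [[0, 0, 0], [0, 0, 0]]
  ]
}}

```text
time: 13.9
tool_pos: [0.5211, -0.139, 0.0738]
tool_rot: [-3.137, 0.001, 1.187]
contact_force: [-6.8, 0.8, 5.3]
opening: 0.02
grip_force: 3.4
```

>>> {"name": "send_rows", "arguments": {
  "plan": [
    [[0.001, 0.05, 0], [0, 0, -0.006]],
    [[0.001, 0.05, 0], [0, 0, -0.006]],
    [[0.001, 0.05, 0], [0, 0, -0.006]],
    [[0.001, 0.05, 0], [0, 0, -0.006]],
    [[0.001, 0.05, 0], [0, 0, -0.006]],
    [[0.001, 0.05, 0], [0, 0, -0.006]],
    [[0, 0, 0], [0, 0, 0]],
    [[0, 0, 0], [0, 0, 0]],
    [[0, 0, 0], [0, 0, 0]],
    [[0, 0, 0], [0, 0, 0]]
  ]
}}

```text
time: 15.15
tool_pos: [0.5265, -0.1409, 0.0737]
tool_rot: [-3.134, 0.001, 1.244]
contact_force: [-13.1, 1.7, 10.1]
opening: 0.0197
grip_force: 6.4
```

>>> {"name": "send_rows", "arguments": {
  "plan": [
    [[0.001, 0.04, 0], [0, 0, -0.005]],
    [[0.001, 0.04, 0], [0, 0, -0.005]],
    [[0.001, 0.04, 0], [0, 0, -0.005]],
    [[0.001, 0.04, 0], [0, 0, -0.005]],
    [[0, 0, 0], [0, 0, 0]],
    [[0, 0, 0], [0, 0, 0]],
    [[0, 0, 0], [0, 0, 0]],
    [[0, 0, 0], [0, 0, 0]],
    [[0, 0, 0], [0, 0, 0]],
    [[0, 0, 0], [0, 0, 0]]
  ]
}}

```text
time: 16.4
tool_pos: [0.531, -0.1426, 0.0737]
tool_rot: [-3.135, 0.001, 1.275]
contact_force: [-9.9, -0.5, 7.1]
opening: 0.02
grip_force: 5.1
```

```bash
python3 -c "
from h import *
st()"
```

```text
t 16.4 p [ 0.531  -0.1426  0.0737] w 1.275 r 0.1241 q 1.209 Fy -9.34 Fx -3.34 Fz 7.05
```

>>> {"name": "send_rows", "arguments": {
  "plan": [
    [[0, 0.04, 0], [0, 0, -0.005]],
    [[0, 0.04, 0], [0, 0, -0.005]],
    [[0, 0, 0], [0, 0, 0]],
    [[0, 0, 0], [0, 0, 0]],
    [[0, 0, 0], [0, 0, 0]],
    [[0, 0, 0], [0, 0, 0]],
    [[0, 0, 0], [0, 0, 0]],
    [[0, 0, 0], [0, 0, 0]],
    [[0, 0, 0], [0, 0, 0]],
    [[0, 0, 0], [0, 0, 0]]
  ]
}}

```text
time: 17.65
tool_pos: [0.5333, -0.1433, 0.0737]
tool_rot: [-3.136, 0.001, 1.291]
contact_force: [-8.1, 0.0, 5.9]
opening: 0.0196
grip_force: 4.4
```

>>> {"name": "send_rows", "arguments": {
  "plan": [
    [[0, 0.04, 0], [0, 0, -0.005]],
    [[0, 0.04, 0], [0, 0, -0.005]],
    [[0, 0, 0], [0, 0, 0]],
    [[0, 0, 0], [0, 0, 0]],
    [[0, 0, 0], [0, 0, 0]],
    [[0, 0, 0], [0, 0, 0]],
    [[0, 0, 0], [0, 0, 0]],
    [[0, 0, 0], [0, 0, 0]],
    [[0, 0, 0], [0, 0, 0]],
    [[0, 0, 0], [0, 0, 0]]
  ]
}}

```text
time: 18.9
tool_pos: [0.5356, -0.144, 0.0738]
tool_rot: [-3.137, 0.001, 1.306]
contact_force: [-7.8, -0.9, 5.0]
opening: 0.0194
grip_force: 3.8
```

>>> {"name": "send_rows", "arguments": {
  "plan": [
    [[0, 0.03, 0], [0, 0, -0.004]],
    [[0, 0.03, 0], [0, 0, -0.004]],
    [[0, 0, 0], [0, 0, 0]],
    [[0, 0, 0], [0, 0, 0]],
    [[0, 0, 0], [0, 0, 0]],
    [[0, 0, 0], [0, 0, 0]],
    [[0, 0, 0], [0, 0, 0]],
    [[0, 0, 0], [0, 0, 0]],
    [[0, 0, 0], [0, 0, 0]],
    [[0, 0, 0], [0, 0, 0]]
  ]
}}

```text
time: 20.15
tool_pos: [0.5377, -0.1446, 0.0738]
tool_rot: [-3.138, 0.001, 1.319]
contact_force: [-5.8, -1.7, 3.6]
opening: 0.0201
grip_force: 2.8
```

>>> {"name": "send_rows", "arguments": {
  "plan": [
    [[0, 0.02, 0], [0, 0, -0.002]],
    [[0, 0.02, 0], [0, 0, -0.002]],
    [[0, 0, 0], [0, 0, 0]],
    [[0, 0, 0], [0, 0, 0]],
    [[0, 0, 0], [0, 0, 0]],
    [[0, 0, 0], [0, 0, 0]],
    [[0, 0, 0], [0, 0, 0]],
    [[0, 0, 0], [0, 0, 0]],
    [[0, 0, 0], [0, 0, 0]],
    [[0, 0, 0], [0, 0, 0]]
  ]
}}

```text
time: 21.4
tool_pos: [0.5383, -0.1447, 0.0737]
tool_rot: [-3.137, 0.001, 1.325]
contact_force: [-7.2, -1.2, 5.0]
opening: 0.0199
grip_force: 3.4
```

>>> {"name": "send_rows", "arguments": {
  "plan": [
    [[0, -0.03, 0], [0, 0, 0]],
    [[0, -0.03, 0], [0, 0, 0]],
    [[0, -0.03, 0], [0, 0, 0]],
    [[0, -0.03, 0], [0, 0, 0]],
    [[0, 0, 0], [0, 0, 0]],
    [[0, 0, 0], [0, 0, 0]],
    [[0, 0, 0], [0, 0, 0]],
    [[0, 0, 0], [0, 0, 0]],
    [[0, 0, 0], [0, 0, 0]],
    [[0, 0, 0], [0, 0, 0]]
  ]
}}

```text
time: 22.65
tool_pos: [0.5374, -0.144, 0.074]
tool_rot: [3.142, -0.0, 1.325]
contact_force: [-0.4, -0.2, 0.1]
opening: 0.0199
grip_force: 0.0
```

The hammer stays cocked: the force falls to zero when I back off. Next is the adapter, after a check on what stands near it.

Run:
```python
from h import *
c=np.array([.4155,-.3625])
for n in("top","scene"):
    P=cloud(n,np.load(n+"0.npz")["d"]).reshape(-1,3);m=(P[:,2]>.075)&(P[:,2]<.5);P=P[m];v=P[:,:2]-c;r=np.hypot(*v.T)
    a=np.deg2rad(20);l=v@[np.cos(a),np.sin(a)];w=v@[-np.sin(a),np.cos(a)]
    i=np.argsort(r)[:3];print(n,P[i].round(3),r[i].round(3)); k=(abs(l)<.13)&(abs(w)<.08);print(k.sum(),P[k][:4].round(3))
# brightness-edge check from fresh view
p,d=read_camera("top");P=cloud("top",d);m=((P[...,2]>.061)&(P[...,2]<.071)&(abs(P[...,0]-.415)<.07)&(abs(P[...,1]+.362)<.07)).astype(np.uint8)
cn=max(cv2.findContours(m,0,2)[0],key=cv2.contourArea);r=cv2.minAreaRect(cn);print("pix rect",r,ray("top",*r[0],.067))
cv2.imwrite("pics/t2.png",p)
s=robot.observe()
plan([(*s["tool_pos"][:2],.16,1.325,4),(.4155,-.3625,.13,1.92,12),(.4155,-.3625,.12,1.92,4)])
```

```text
top [[ 0.454 -0.455  0.194]
 [ 0.463 -0.45   0.184]
 [ 0.457 -0.453  0.182]] [0.1 0.1 0.1]
0 []
scene [[ 0.458 -0.455  0.194]
 [ 0.452 -0.458  0.193]
 [ 0.457 -0.456  0.192]] [0.102 0.102 0.102]
0 []
pix rect ((425.26153564453125, 274.7923278808594), (19.032155990600586, 30.60932159423828), 74.74488067626953) [ 0.41654399 -0.35967502  0.067     ]
[[[0.0,0.0,-0.86],[0,0,0.0]],[[0.0,0.0,-0.86],[0,0,0.0]],[[0.0,0.0,-0.86],[0,0,0.0]],[[0.0,0.0,-0.86],[0,0,0.0]],[[-0.81,-0.22,0.1],[0,0,-0.032]],[[-0.79,-0.25,0.1],[0,0,-0.031]],[[-0.78,-0.3,0.1],[0,0,-0.032]],[[-0.76,-0.33,0.1],[0,0,-0.031]],[[-0.75,-0.38,0.1],[0,0,-0.032]],[[-0.73,-0.4,0.1],[0,0,-0.031]]]
[[[-0.7,-0.45,0.1],[0,0,-0.032]],[[-0.69,-0.48,0.1],[0,0,-0.031]],[[-0.66,-0.51,0.1],[0,0,-0.032]],[[-0.63,-0.54,0.1],[0,0,-0.031]],[[-0.6,-0.57,0.1],[0,0,-0.032]],[[-0.58,-0.61,0.1],[0,0,-0.031]],[[0.0,0.0,0.1],[0,0,0.0]],[[0.0,0.0,0.1],[0,0,0.0]],[[0.0,0.0,0.1],[0,0,0.0]],[[0.0,0.0,0.1],[0,0,0.0]]]
end [ 0.4154 -0.3625  0.1199] 1.919
```

>>> {"name": "send_rows", "arguments": {
  "plan": [
    [[0, 0, -0.86], [0, 0, 0]],
    [[0, 0, -0.86], [0, 0, 0]],
    [[0, 0, -0.86], [0, 0, 0]],
    [[0, 0, -0.86], [0, 0, 0]],
    [[-0.81, -0.22, 0.1], [0, 0, -0.032]],
    [[-0.79, -0.25, 0.1], [0, 0, -0.032]],
    [[-0.78, -0.3, 0.1], [0, 0, -0.031]],
    [[-0.76, -0.33, 0.1], [0, 0, -0.031]],
    [[-0.75, -0.38, 0.1], [0, 0, -0.032]],
    [[-0.73, -0.4, 0.1], [0, 0, -0.031]]
  ],
  "gripper": 1
}}

```text
time: 23.95
tool_pos: [0.4762, -0.2539, 0.1449]
tool_rot: [3.141, -0.0, 1.624]
contact_force: [0.5, 0.5, -0.1]
opening: 0.092
grip_force: 0.0
```

>>> {"name": "send_rows", "arguments": {
  "plan": [
    [[-0.7, -0.45, 0.1], [0, 0, -0.032]],
    [[-0.69, -0.48, 0.1], [0, 0, -0.031]],
    [[-0.66, -0.51, 0.1], [0, 0, -0.032]],
    [[-0.63, -0.54, 0.1], [0, 0, -0.031]],
    [[-0.6, -0.57, 0.1], [0, 0, -0.032]],
    [[-0.58, -0.61, 0.1], [0, 0, -0.031]],
    [[0, 0, 0.5], [0, 0, 0]],
    [[0, 0, 0.5], [0, 0, 0]],
    [[0, 0, 0.5], [0, 0, 0]],
    [[0, 0, 0.2], [0, 0, 0]]
  ]
}}

```text
time: 25.2
tool_pos: [0.4154, -0.3615, 0.0861]
tool_rot: [-3.141, -0.002, 1.92]
contact_force: [0.3, -0.3, 0.6]
opening: 0.092
grip_force: 0.0
```

Run:
```python
from h import *
st();p,d=read_camera("scene")
cv2.imwrite("pics/s3.png",cv2.resize(p[170:390,200:440],None,fx=2.5,fy=2.5,interpolation=cv2.INTER_CUBIC))
plan([(.4155,-.362,.032,1.92,5)])
```

```text
t 25.2 p [ 0.4154 -0.3615  0.0861] w 1.92 r 0.3705 q 1.091 Fy 0.14 Fx -0.38 Fz 0.6
[[[0.0,0.0,0.43],[0,0,0.0]],[[-0.01,0.0,0.43],[0,0,0.0]],[[0.0,0.0,0.44],[0,0,0.0]],[[0.0,0.0,0.43],[0,0,0.0]],[[-0.01,0.0,0.43],[0,0,0.0]]]
end [ 0.4154 -0.3621  0.032 ] 1.92
```

View pics/s3.png

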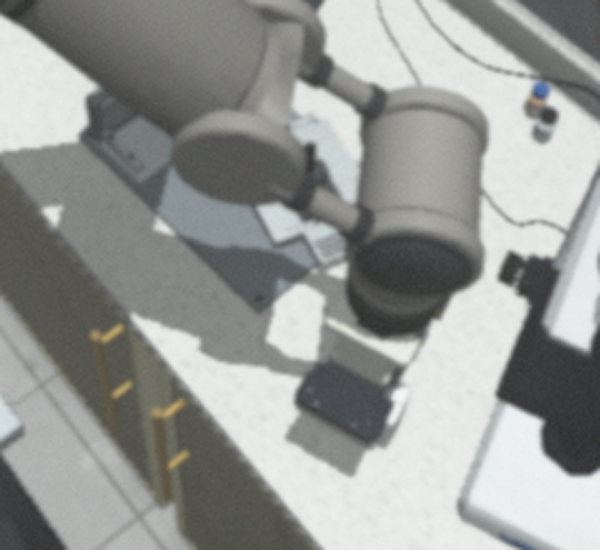

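The picture shows the gripper over the adapter, the nest open at about (130,140) and the peg standing drawn back at about (310,160). I'll go down and grip.

>>> {"name": "send_rows", "arguments": {
  "plan": [
    [[0, 0, 0.43], [0, 0, 0]],
    [[-0.01, 0, 0.43], [0, 0, 0]],
    [[0, 0, 0.43], [0, 0, 0]],
    [[-0.01, 0, 0.43], [0, 0, 0]],
    [[0, 0, 0.43], [0, 0, 0]],
    [[0, 0, 0], [0, 0, 0]],
    [[0, 0, 0], [0, 0, 0]],
    [[0, 0, 0], [0, 0, 0]],
    [[0, 0, 0], [0, 0, 0]],
    [[0, 0, 0], [0, 0, 0]]
  ]
}}

```text
time: 26.5
tool_pos: [0.4157, -0.3631, 0.0339]
tool_rot: [3.141, 0.0, 1.919]
contact_force: [0.8, 0.3, 0.5]
opening: 0.0918
grip_force: 0.0
```

>>> {"name": "send_rows", "arguments": {
  "plan": [
    [[0, 0, 0], [0, 0, 0]],
    [[0, 0, 0], [0, 0, 0]],
    [[0, 0, 0], [0, 0, 0]],
    [[0, 0, 0], [0, 0, 0]],
    [[0, 0, 0], [0, 0, 0]],
    [[0, 0, 0], [0, 0, 0]],
    [[0, 0, -0.4], [0, 0, 0]],
    [[0, 0, -0.8], [0, 0, 0]],
    [[0, 0, -1], [0, 0, 0]],
    [[0, 0, -1], [0, 0, 0]]
  ],
  "gripper": -0.4,
  "force": 25
}}

```text
time: 27.75
tool_pos: [0.4155, -0.3629, 0.1149]
tool_rot: [3.142, -0.0, 1.919]
contact_force: [0.3, -0.9, -1.8]
opening: 0.0445
grip_force: 25.0
```

Run:
```python
from h import *
st();p,d=read_camera("top")
P=cloud("top",d);cv2.imwrite("pics/t4.png",p)
nx,ny=rig(-.055,.0465);print("nest-8",nx,ny,rig(-.055,.0545))
s=robot.observe()
plan([(*s["tool_pos"][:2],.145,1.92,1),(nx,ny,.145,PSI+np.pi/2,19)])
```

```text
t 27.75 p [ 0.4155 -0.3629  0.1149] w 1.919 r 0.3717 q 1.093 Fy 0.03 Fx -0.93 Fz -1.81
nest-8 0.4416574328104039 0.015578434897396912 [0.44124162 0.02356762]
BIG [ 0.    0.   -1.07]
[[[0.0,0.0,-1.07],[0,0,0.0]],[[0.73,0.32,0.0],[0,0,0.01]],[[0.74,0.31,0.0],[0,0,0.01]],[[0.75,0.3,0.0],[0,0,0.01]],[[0.74,0.29,0.0],[0,0,0.01]],[[0.76,0.28,0.0],[0,0,0.01]],[[0.75,0.26,0.0],[0,0,0.01]],[[0.76,0.25,0.0],[0,0,0.01]],[[0.77,0.24,0.0],[0,0,0.01]],[[0.77,0.23,0.0],[0,0,0.009]]]
[[[0.77,0.22,0.0],[0,0,0.01]],[[0.77,0.2,0.0],[0,0,0.01]],[[0.78,0.19,0.0],[0,0,0.01]],[[0.78,0.18,0.0],[0,0,0.01]],[[0.79,0.17,0.0],[0,0,0.01]],[[0.78,0.16,0.0],[0,0,0.01]],[[0.79,0.14,0.0],[0,0,0.01]],[[0.79,0.13,0.0],[0,0,0.01]],[[0.79,0.12,0.0],[0,0,0.01]],[[0.8,0.11,0.0],[0,0,0.01]]]
end [0.4417 0.0156 0.1451] 1.623
```

>>> {"name": "send_rows", "arguments": {
  "plan": [
    [[0, 0, -1], [0, 0, 0]],
    [[0.73, 0.32, 0], [0, 0, 0.01]],
    [[0.74, 0.31, 0], [0, 0, 0.01]],
    [[0.75, 0.3, 0], [0, 0, 0.01]],
    [[0.74, 0.29, 0], [0, 0, 0.01]],
    [[0.76, 0.28, 0], [0, 0, 0.01]],
    [[0.75, 0.26, 0], [0, 0, 0.01]],
    [[0.76, 0.25, 0], [0, 0, 0.01]],
    [[0.77, 0.24, 0], [0, 0, 0.01]],
    [[0.77, 0.23, 0], [0, 0, 0.01]]
  ]
}}

```text
time: 29.05
tool_pos: [0.4273, -0.1823, 0.1387]
tool_rot: [3.142, 0.0, 1.777]
contact_force: [-0.7, 0.4, -1.1]
opening: 0.0449
grip_force: 25.0
```

>>> {"name": "send_rows", "arguments": {
  "plan": [
    [[0.77, 0.22, 0], [0, 0, 0.01]],
    [[0.77, 0.2, 0], [0, 0, 0.01]],
    [[0.78, 0.19, 0], [0, 0, 0.01]],
    [[0.78, 0.18, 0], [0, 0, 0.01]],
    [[0.79, 0.17, 0], [0, 0, 0.01]],
    [[0.78, 0.16, 0], [0, 0, 0.01]],
    [[0.79, 0.14, 0], [0, 0, 0.01]],
    [[0.79, 0.13, 0], [0, 0, 0.01]],
    [[0.79, 0.12, 0], [0, 0, 0.01]],
    [[0.79, 0.11, 0], [0, 0, 0.01]]
  ]
}}

```text
time: 30.3
tool_pos: [0.4408, 0.0173, 0.1387]
tool_rot: [3.141, -0.0, 1.62]
contact_force: [0.5, -0.1, -0.3]
opening: 0.0444
grip_force: 25.0
```

Run:
```python
from h import *
st()
for n in("top","scene"):
    p,d=read_camera(n);P=cloud(n,d);X,Y,Z=P[...,0],P[...,1],P[...,2]
    g=cv2.cvtColor(p,6)
    cv2.imwrite(f"pics/{n}5.png",cv2.resize(p[150:300,200:400],None,fx=3,fy=3,interpolation=cv2.INTER_CUBIC))
    m=(Z>.115)&(Z<.175)&(abs(X-.44)<.05)&(Y>-.05)&(Y<.06)&(g>150);q=P[m]
    print(n,m.sum(),q.mean(0).round(4) if m.sum() else 0, (np.percentile((q[:,:2]-O)@Rp,[2,98],axis=0)).round(4) if m.sum() else 0)
```

```text
t 30.3 p [0.4408 0.0173 0.1387] w 1.62 r 0.1347 q -0.366 Fy 0.47 Fx -0.17 Fz -0.33
top 0 0 0
scene 75 [ 0.4399 -0.0107  0.171 ] [[-0.0777  0.0126]
 [-0.0368  0.0335]]
```

View pics/top5.png

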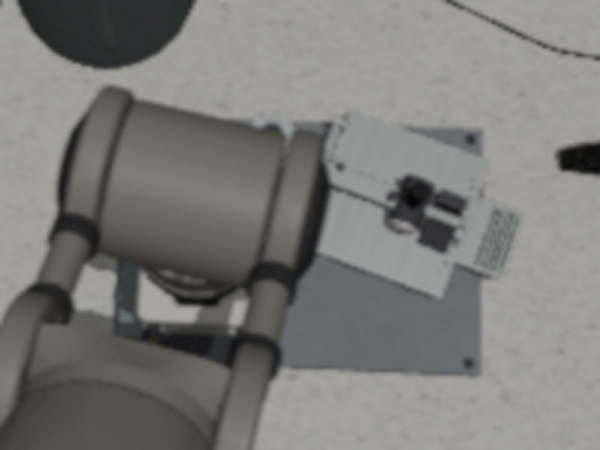

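The hammer is still cocked, with its head next to the sear block, and the gripper is over the nest. I'll lower into the rails in stages.

>>> {"name": "send_rows", "arguments": {
  "plan": [
    [[0, 0.04, 0.4], [0, 0, 0]],
    [[0, 0, 0.4], [0, 0, 0]],
    [[0, 0, 0.4], [0, 0, 0]],
    [[0, 0, 0.4], [0, 0, 0]],
    [[0, 0, 0.4], [0, 0, 0]],
    [[0, 0, 0.4], [0, 0, 0]],
    [[0, 0, 0.3], [0, 0, 0]],
    [[0, 0, 0.2], [0, 0, 0]],
    [[0, 0, 0.2], [0, 0, 0]],
    [[0, 0, 0], [0, 0, 0]]
  ]
}}

```text
time: 31.65
tool_pos: [0.4418, 0.0167, 0.061]
tool_rot: [-3.141, -0.0, 1.621]
contact_force: [0.2, -0.2, -1.3]
opening: 0.0446
grip_force: 25.0
```

```bash
python3 -c "
from h import *
st()"
```

```text
t 31.65 p [0.4418 0.0167 0.061 ] w 1.621 r 0.1336 q -0.365 Fy 0.17 Fx -0.25 Fz -1.26
```

No contact yet. I'll lower the last 11 mm gently.

>>> {"name": "send_rows", "arguments": {
  "plan": [
    [[0, 0, 0.08], [0, 0, 0]],
    [[0, 0, 0.08], [0, 0, 0]],
    [[0, 0, 0.08], [0, 0, 0]],
    [[0, 0, 0.06], [0, 0, 0]],
    [[0, 0, 0.06], [0, 0, 0]],
    [[0, 0, 0.04], [0, 0, 0]],
    [[0, 0, 0.02], [0, 0, 0]],
    [[0, 0, 0], [0, 0, 0]],
    [[0, 0, 0], [0, 0, 0]],
    [[0, 0, 0], [0, 0, 0]]
  ]
}}

```text
time: 32.9
tool_pos: [0.442, 0.0167, 0.0508]
tool_rot: [3.141, -0.0, 1.621]
contact_force: [0.1, -0.9, -0.9]
opening: 0.0446
grip_force: 25.0
```

>>> {"name": "send_rows", "arguments": {
  "plan": [
    [[0.06, 0, 0], [0, 0, 0]],
    [[0.06, 0, 0], [0, 0, 0]],
    [[0.06, 0, 0], [0, 0, 0]],
    [[0.04, 0, 0], [0, 0, 0]],
    [[0, 0, 0.03], [0, 0, 0]],
    [[0, 0, 0.03], [0, 0, 0]],
    [[0, 0, 0], [0, 0, 0]],
    [[0, 0, 0], [0, 0, 0]],
    [[0, 0, 0], [0, 0, 0]],
    [[0, 0, 0], [0, 0, 0]]
  ]
}}

```text
time: 34.15
tool_pos: [0.4417, 0.0222, 0.0496]
tool_rot: [3.141, -0.0, 1.621]
contact_force: [-1.6, 1.1, 5.9]
opening: 0.0445
grip_force: 25.0
```

>>> {"name": "send_rows", "arguments": {
  "plan": [
    [[0.04, 0, 0], [0, 0, 0]],
    [[0.04, 0, 0], [0, 0, 0]],
    [[0.03, 0, 0], [0, 0, 0]],
    [[0.02, 0, 0], [0, 0, 0]],
    [[0, 0, 0], [0, 0, 0]],
    [[0, 0, 0], [0, 0, 0]],
    [[0, 0, 0], [0, 0, 0]],
    [[0, 0, 0], [0, 0, 0]],
    [[0, 0, 0], [0, 0, 0]],
    [[0, 0, 0], [0, 0, 0]]
  ]
}}

```text
time: 35.4
tool_pos: [0.4423, 0.0241, 0.0497]
tool_rot: [3.14, 0.002, 1.622]
contact_force: [-0.6, -9.8, 6.0]
opening: 0.0445
grip_force: 25.0
```

The narrow end is against the anvil (9.8 N) and the underside is on the floor. I'll release and rise while checking the thumb pad's position.

>>> {"name": "send_rows", "arguments": {
  "plan": [
    [[-0.02, 0, 0], [0, 0, 0]],
    [[0, 0, 0], [0, 0, 0]],
    [[0, 0, 0], [0, 0, 0]],
    [[0, 0, 0], [0, 0, 0]],
    [[0, 0, 0], [0, 0, 0]],
    [[0, 0, -0.6], [0, 0, 0]],
    [[0, 0, -1], [0, 0, 0]],
    [[0, 0, -1], [0, 0, 0]],
    [[0, 0, -1], [0, 0, 0]],
    [[0, 0, -1], [0, 0, 0]]
  ],
  "gripper": 1
}}

```text
time: 36.65
tool_pos: [0.4414, 0.025, 0.165]
tool_rot: [-3.142, -0.0, 1.621]
contact_force: [0.3, -0.3, -0.4]
opening: 0.0918
grip_force: 0.0
```

Run:
```python
from h import *
st();print("pad cam",ray("top",365.9,229.3,.035),"model",peg(1.25,.205))
x,y=peg(1.25,.207)
plan([(x,y,.12,PSI+1.25,13),(x,y,.05,PSI+1.25,5)])
```

```text
t 36.65 p [0.4414 0.025  0.165 ] w 1.621 r 0.1368 q -0.421 Fy 0.24 Fx -0.36 Fz -0.42
pad cam [ 0.51814745 -0.21865968  0.035     ] model [ 0.51446329 -0.22200035]
[[[-0.78,0.18,0.14],[0,0,0.016]],[[-0.77,0.21,0.14],[0,0,0.015]],[[-0.76,0.22,0.14],[0,0,0.016]],[[-0.76,0.24,0.13],[0,0,0.015]],[[-0.76,0.26,0.14],[0,0,0.016]],[[-0.75,0.28,0.14],[0,0,0.016]],[[-0.74,0.3,0.14],[0,0,0.015]],[[-0.73,0.31,0.14],[0,0,0.016]],[[-0.72,0.33,0.14],[0,0,0.016]],[[-0.72,0.35,0.14],[0,0,0.015]]]
[[[-0.71,0.37,0.13],[0,0,0.016]],[[-0.7,0.39,0.14],[0,0,0.015]],[[-0.69,0.4,0.14],[0,0,0.016]],[[0.0,0.0,0.56],[0,0,0.0]],[[0.0,0.0,0.56],[0,0,0.0]],[[0.0,0.0,0.56],[0,0,0.0]],[[0.0,0.0,0.56],[0,0,0.0]],[[0.0,0.0,0.56],[0,0,0.0]]]
end [ 0.514 -0.224  0.05 ] 1.302
```

>>> {"name": "send_rows", "arguments": {
  "plan": [
    [[-0.78, 0.18, 0.14], [0, 0, 0.016]],
    [[-0.77, 0.21, 0.14], [0, 0, 0.016]],
    [[-0.76, 0.22, 0.14], [0, 0, 0.016]],
    [[-0.76, 0.24, 0.14], [0, 0, 0.016]],
    [[-0.76, 0.26, 0.14], [0, 0, 0.016]],
    [[-0.75, 0.28, 0.14], [0, 0, 0.016]],
    [[-0.74, 0.3, 0.14], [0, 0, 0.015]],
    [[-0.73, 0.31, 0.14], [0, 0, 0.015]],
    [[-0.72, 0.33, 0.14], [0, 0, 0.015]],
    [[-0.72, 0.35, 0.14], [0, 0, 0.015]]
  ],
  "gripper": -1
}}

```text
time: 37.9
tool_pos: [0.4973, -0.1679, 0.1289]
tool_rot: [3.142, -0.0, 1.374]
contact_force: [-0.5, 0.6, -0.1]
opening: 0.0009
grip_force: 0.0
```

>>> {"name": "send_rows", "arguments": {
  "plan": [
    [[-0.71, 0.37, 0.14], [0, 0, 0.016]],
    [[-0.7, 0.39, 0.14], [0, 0, 0.015]],
    [[-0.69, 0.4, 0.14], [0, 0, 0.016]],
    [[0, 0, 0.56], [0, 0, 0]],
    [[0, 0, 0.56], [0, 0, 0]],
    [[0, 0, 0.56], [0, 0, 0]],
    [[0, 0, 0.56], [0, 0, 0]],
    [[0, 0, 0.5], [0, 0, 0]],
    [[0, 0, 0], [0, 0, 0]],
    [[0, 0, 0], [0, 0, 0]]
  ]
}}

```text
time: 39.15
tool_pos: [0.5141, -0.2243, 0.0505]
tool_rot: [3.141, 0.0, 1.302]
contact_force: [-0.2, -0.1, 0.8]
opening: 0.0002
grip_force: 0.0
```

Run:
```python
from h import *
st()
a=[]
for n in("top","scene"):
    p,d=read_camera(n);P=cloud(n,d);X,Y,Z=P[...,0],P[...,1],P[...,2]
    m=(Z>.077)&(Z<.088)&(abs(X-.44)<.05)&(Y>-.03)&(Y<.056);q=P[m]
    if len(q): print(n,len(q),[np.round(v,3) for v in cv2.minAreaRect(((q[:,:2]-O)@Rp*1000).astype(np.float32))],q[:,2].mean())
    c=p[190:290,220:400] if n=="top" else p[170:270,210:390]
    a.append(cv2.resize(c,None,fx=2.8,fy=2.8,interpolation=cv2.INTER_CUBIC))
cv2.imwrite("pics/b6.png",np.vstack(a))
```

```text
t 39.15 p [ 0.5141 -0.2243  0.0505] w 1.302 r 0.2073 q 1.251 Fy -0.18 Fx -0.15 Fz 0.75
scene 329 [array([-55.55 ,  51.637]), array([69.8  , 45.122]), np.float64(89.566)] 0.08242308090982424
```

View pics/b6.png

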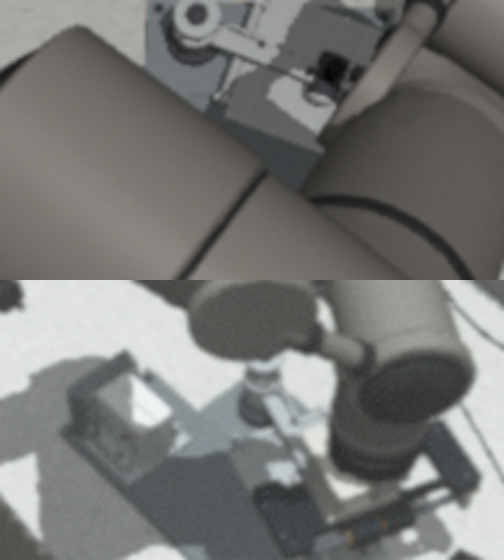

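The adapter stands in the nest against the anvil, at about (125,400) in the lower half, with its top at 82 mm. The hand is over the pad, away from the hammer. I'll press.

>>> {"name": "send_rows", "arguments": {
  "plan": [
    [[0, 0, 0.3], [0, 0, 0]],
    [[0, 0, 0.25], [0, 0, 0]],
    [[0, 0, 0.15], [0, 0, 0]],
    [[0, 0, 0.12], [0, 0, 0]],
    [[0, 0, 0.12], [0, 0, 0]],
    [[0, 0, 0.12], [0, 0, 0]],
    [[0, 0, 0.12], [0, 0, 0]],
    [[0, 0, 0.04], [0, 0, 0]],
    [[0, 0, 0], [0, 0, 0]],
    [[0, 0, 0], [0, 0, 0]]
  ]
}}

```text
time: 40.5
tool_pos: [0.5139, -0.2241, 0.0198]
tool_rot: [3.141, -0.0, 1.302]
contact_force: [-0.2, 0.9, 2.4]
opening: 0.0001
grip_force: 1.0
```

Run:
```python
from h import *
st()
p,d=read_camera("scene");P=cloud("scene",d);X,Y,Z=P[...,0],P[...,1],P[...,2]
m=(Z>.095)&(Z<.115)&(np.hypot(X-peg(0.03)[0],Y-peg(0.03)[1])<.025);print(m.sum(),P[m].mean(0) if m.any() else 0)
```

```text
t 40.5 p [ 0.5139 -0.2241  0.0198] w 1.302 r 0.2072 q 1.25 Fy -0.42 Fx 0.77 Fz 2.42
32 [ 0.44314291 -0.03937256  0.10606529]
```

The hammer has fired. I'll lift clear and check.

>>> {"name": "send_rows", "arguments": {
  "plan": [
    [[0, 0, -0.3], [0, 0, 0]],
    [[0, 0, -0.6], [0, 0, 0]],
    [[0, 0, -0.8], [0, 0, 0]],
    [[0, 0, -0.8], [0, 0, 0]],
    [[0, 0, -0.8], [0, 0, 0]],
    [[0, 0, -0.8], [0, 0, 0]],
    [[0, 0, -0.8], [0, 0, 0]],
    [[0, 0, -0.6], [0, 0, 0]],
    [[0, 0, 0], [0, 0, 0]],
    [[0, 0, 0], [0, 0, 0]]
  ]
}}

```text
time: 41.8
tool_pos: [0.5134, -0.224, 0.1567]
tool_rot: [-3.141, -0.0, 1.302]
contact_force: [-0.3, -0.4, -0.1]
opening: 0.0003
grip_force: 0.0
```

Run:
```python
from h import *
st()
p,d=read_camera("scene");P=cloud("scene",d);X,Y,Z=P[...,0],P[...,1],P[...,2]
m=(Z>.095)&(Z<.115)&(np.hypot(X-peg(0.03)[0],Y-peg(0.03)[1])<.025);c=P[m].mean(0);print(m.sum(),c,"q",np.arctan2(*(-(Rp.T@(c[:2]+[.0015,.0015]-PIV)))[::-1]))
m=(Z>.077)&(Z<.088)&(abs(X-.44)<.05)&(Y>-.025)&(Y<.056);q=P[m]
print([np.round(v,3) for v in cv2.minAreaRect(((q[:,:2]-O)@Rp*1000).astype(np.float32))],q[:,2].mean())
cv2.imwrite("pics/f.png",cv2.resize(p[120:300,170:410],None,fx=3,fy=3,interpolation=cv2.INTER_CUBIC))
```

```text
t 41.8 p [ 0.5134 -0.224   0.1567] w 1.302 r 0.2072 q 1.248 Fy -0.16 Fx -0.46 Fz -0.08
31 [ 0.44340363 -0.03959071  0.10668299] q 0.058267607264500414
[array([-55.67 ,  51.966]), array([70.082, 45.465]), np.float64(88.944)] 0.08244245903593878
```

View pics/f.png

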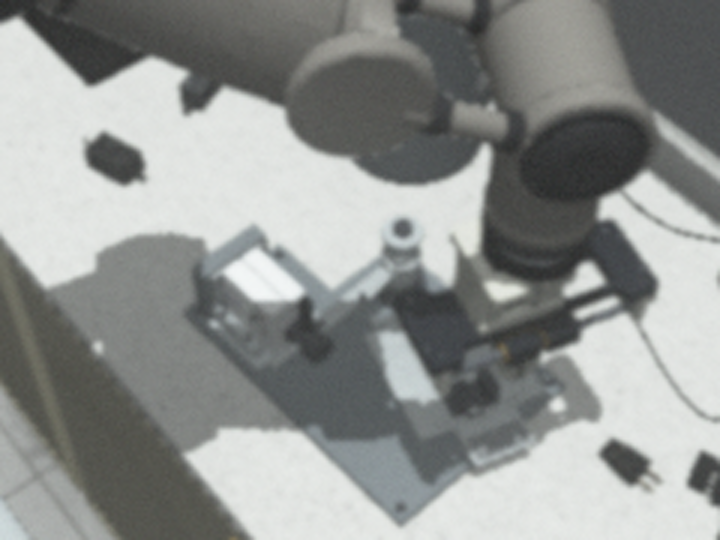

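The hammer, with its peg at about (308,320), rests against the adapter at q ≈ 0.058. The adapter is seated and the bricks and plug are where they were.

```bash
python3 -c "
from cell import robot
print(robot.hand_in())"
```

```text
the job is handed in; nothing more can be done
None
```

I handed the job in at about 42 s: the hammer was cocked on the sear, the adapter was stood flush against the anvil and released, and pressing the thumb pad fired the hammer, which came to rest against the adapter; the bricks and plug were not touched.

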